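# Back the wick feeder off by one notch

## Task

The wick feeder was wound one notch too far. With the fingertips only, lift its ratchet pawl and throw it right back so that it stays up by itself, push the spoked wheel backward by exactly one notch (top of the wheel moving toward the pawl's pivot), then tip the pawl forward again so that it drops fully into the next notch. Work gently, grip or lift nothing, and leave the jars, bottles and other things round the feeder where they stand.

Things in the scene. Friction and masses are not known exactly. Their poses are not given: they have to be found in the camera images.
- feeder: The wick feeder, fixed to the table: grey base plate 190 x 120 x 8 mm, shaft along its y axis 80 mm above the table. Origin on the table under the middle of the shaft; x = the way the wheel's top moves when pushed backward (from wheel to pawl pivot), y = along the shaft to the star wheel, z up. Steel ratchet disc at y -34 mm: 8 saw teeth, 88 mm over the tips, 10 mm thick; the pawl lies over it.
- star_centre (a point): Centre of the aluminium star wheel, on the shaft axis at the feeder's y = +50 mm, 80 mm above the table; turns with the wheel. 8 round radial spokes, 8 mm thick, end in 14 mm balls centred 68 mm from the axis (150 mm over all). The wheel stays where it is left (friction: about 2 N at a ball turns it).
- feeder_wheel (a joint): Angle of ratchet disc and star wheel, rad; grows backward (top toward the feeder's +x). 0 = pawl in the middle of the notch it is found in; two spokes then stand 22.5 degrees either side of straight up. One notch = one spoke spacing = 0.785. Play in a notch about 0.17 each way; beyond it a pawl that is down stops backward turning, while forward turning lifts it over the tooth. Range -1.6 to 2.4.
- feeder_pawl (a joint): Angle of the pawl, rad. 0 = fully down in a notch, arm level, nose to the feeder's -x; grows as it swings up and over toward +x about a level pin parallel to the shaft; 1.85 = thrown back on its stop, nose straight up. Only gravity moves it (about 82 g, damped): let go below about 0.9 it falls forward, above about 1.2 it falls back and stays.
- pawl_pivot (a point): Centre of the pawl's pivot pin, at the feeder's x = 56, y = -34 mm, 128 mm above the table. The steel pawl is a 10 mm wide bar, 59 mm from the pin to its nose; when down its arm lies 124 to 134 mm above the table. A 6 mm thick grey post at y = -18 mm, 22 mm long in x, top 136 mm above the table, carries the pin.
- pawl_tab (a point): Tip of the pawl's thumb tab: a flat lever 18 mm wide along y and 5 mm thick that runs from the pivot boss, 70 mm long, 65 degrees up from the pawl's arm, so arm and tab form a V; moves with the pawl. Pawl down: 191 mm above the table, 30 mm to the feeder's -x of the pivot. Thrown back: lying 11 mm above the pivot, 69 mm beyond it to +x.
- pawl_nose_end (a point): Nose end of the pawl, 59 mm from the pivot; moves with the pawl. Pawl down: 128 mm above the table, 59 mm to the feeder's -x of the pivot. Thrown back: straight above the pivot, 185 mm above the table, with the tab lying low on its +x side.
- scent_jar_1: Small amber sample jar with a coloured label, 53 mm across, 70 mm high, loose bystander. Origin under its centre.
- scent_jar_5: Small amber sample jar with a paper slip in it, 56 mm across, 81 mm high, loose bystander. Origin under its centre.
- dropper_1: Dropper bottle with black bulb, 33 mm across, 104 mm high, loose bystander. Origin under its centre.
- dropper_2: Dropper bottle with black bulb, 33 mm across, 104 mm high, loose bystander. Origin under its centre.
- spare_lid_1: Gold tin lid lying flat, 71 mm across, 13 mm high, loose bystander. Origin under its centre.
- screwdriver: Screwdriver with red handle, 156 mm long, lying along its y axis, 22 mm high, loose bystander. Origin under its centre.
- wick_tin: Dark green tin box 74 x 122 x 50 mm, loose bystander. Origin under its centre.

How it is judged (in metres and radians):
On the way, in this order (a step that is already met when the one before it is completed fails the run):
1. the pawl is lifted and thrown back, the wheel still in its first notch (value of joint feeder_pawl above 1.5 rad and value of joint feeder_wheel between -0.25 and 0.25 rad), for 0.2 s.
2. with the pawl up, the wheel is pushed one notch backward (value of joint feeder_pawl above 1.4 rad and value of joint feeder_wheel between 0.5854 and 0.9854 rad), for 0.2 s.
At the end, for the whole second after the job is handed in: The pawl is fully down (within 0.06 rad) in the notch one tooth back: the wheel stands 0.785 rad backward of its first notch, within 0.2 rad, and is at rest (value of joint feeder_pawl below 0.06 rad and value of joint feeder_wheel between 0.5854 and 0.9854 rad and velocity of joint feeder_wheel between -0.05 and 0.05 rad/s); the robot touches nothing.
It fails at once if something of the feeder is gripped or forced (robot pressing on it with more than 25 N) (contact force between any of the fingers, the arm and feeder above 25 N).
It fails at once if a thing standing round the feeder is lifted, knocked or shifted by more than 20 mm (distance of any of scent_jar_1, scent_jar_5, dropper_1, dropper_2, spare_lid_1, screwdriver, wick_tin from where it was at the start of the episode above 0.02 m).
It also fails if it takes over 67 s, if anything falls off the work surface, if the arm or the gripper's body presses on something with over 40 N, if the wrist force passes 120 N, or if a joint passes its speed limit or range.

## Robot

A 6-joint arm with a two-finger parallel gripper is mounted at the origin on a cart in front of the work surface, level with it; the furniture and walls round the work are solid. World frame = base frame: x ahead of the robot, y to its left, z up, the work surface at z = 0. Lengths are in mm, angles in rad, forces in N, time in s.
With the tool pointing down it reaches from about 300 to 775 mm from the base axis. Payload 14.6 kg.
Tool frame: the origin (TCP) lies midway between the tips of the shut fingers; the grasp point (between the pads) lies 19 mm behind it; z points along the fingers, y is the line along which they close (so a half turn about z gives the same grasp; the last joint's range is limited). The gripper opens to 94 mm and grips with 3 to 60 N. Pads are 16 mm wide; open, the fingers measure 119 mm over their backs; the gripper's body (75 mm by 177 mm) begins 78 mm behind the grasp point.
Start: joints at [1.128, 0.3, 1.521, -0, 1.321, -0.067], TCP at [201.856, 511.609, 205.446] pointing down, gripper open.
Joint ranges: [-3.03, 3.03], [-0.79, 2.21], [0.23, 2.52], [-1.04, 4.18], [0, 3.07], [-2.55, 2.55]. Speed limits (rad/s): [2.22, 2.22, 2.57, 3.14, 3.14, 3.14].

## Interface

Orientations are given as [roll, pitch, yaw] about the fixed x, y, z axes, in that order (R = Rz(yaw) Ry(pitch) Rx(roll)).
In Python, from cell import manip, camera gives the robot as it stands.
- The arm moves only by the tool move_arm, never from a script. Its arguments are lists of equal length, an entry for each row: "dp": the shift along the world's x, y, z in mm, a list of three; "rotation": the turn, a rotation vector about the world's x, y, z in rad, a list of three; "hand": the opening, from 0 (shut) to 1 (fully open). A call has 1 to 10 rows; each row shifts and turns the commanded pose from where the row before left it; what a row does not reach is not made up. A row lasts 1/8 s, in which the tool goes at most 62.5 mm and 10.7 degrees, less where a joint would pass 70% of its speed; a pose out of reach is approached as far as the arm can. A call with a gripper value outside its range is refused whole. The fingers move at their own pace and stop on an object; "newtons" is the grip in N (left out, the last holds). Time passes only in rows, so rows that do not move let the fingers close. It gives the time, the measured TCP pose, the force, the opening and the grip force at its end, in the units of the state.
- manip.read_state(): the state, without advancing time (a new reading comes with each control period).
- camera(name): name is "side" or "top"; returns a dict with "image" (400x640x3 uint8, red, green, blue), "fx", "fy", "cx", "cy" (pixels), "R" (3x3) and "t" (3): a world point X has camera coordinates R X + t. Camera axes: x right, y down, z forward; pixel columns grow to the right and rows downward; lengths in mm; the calibration is good to about 2 mm. A picture is of the moment at which its call begins. There is no depth.
- manip.sign_off(): hands the job in; it is judged then, once.
The state is a dict: "clock": time; "joints": joint angles; "qd": joint speeds; "effort": joint torques, N m; "eef_pos": TCP position; "eef_rot": TCP orientation; "wrist_force": force on the tool from outside, world axes, zero at the start; "moment": the same for the moment, N m; "finger_gap": finger opening in mm; "finger_force": force on a finger pad.
Only numpy, scipy, OpenCV 4.12 (cv2) and the standard library are available. Lean on these libraries where they do the work, as an engineer would, in place of code of your own. Each camera call takes 0.05 s, during which the arm holds its last target. There are 200 camera calls.

## Working session

There is one attempt and no reset: what is moved stays moved. The work goes in short steps, Python scripts to look and compute and a tool call to move; the robot and the scene stay as the last step left them, time stands still between calls to the robot, and variables do not carry over. Pictures are saved under pics/ and viewed, at most 10 in all, crops included, and the job is handed in when it is done.

Besides the shell and the picture viewer there is one more tool, called after "Emit:" as name(argument=value, ...) on one line, values as JSON. move_arm: Moves the arm, as the interface text tells. Its arguments: {"type":"object","properties":{"dp":{"type":"array","items":{"type":"array","items":{"type":"number"}}},"rotation":{"type":"array","items":{"type":"array","items":{"type":"number"}}},"hand":{"type":"array","items":{"type":"number"}},"newtons":{"type":"number"}},"required":["dp","rotation","hand"]}

```bash
mkdir -p pics; python3 - <<'E'
from cell import manip, camera
import cv2, pickle
d={}
for n in ("side","top"):
    c=camera(n); d[n]=c
    cv2.imwrite(f"pics/{n}0.png",c["image"][:,:,::-1])
    print(n,c["fx"],c["fy"],c["cx"],c["cy"],c["R"],c["t"])
pickle.dump(d,open("c0.pkl","wb"))
s=manip.read_state();print(s)
E
```

```text
side 405.2013309947449 405.2013309947449 312.6984042033065 196.25156328169666 [[ 0.94151546 -0.33682009  0.01004317]
 [-0.1975352  -0.57582725 -0.79334912]
 [ 0.27299905  0.74496658 -0.60868408]] [-563.17593539  145.02521342  995.87001508]
top 377.13018542805355 377.13018542805355 324.43521750661284 205.01672788173306 [[ 0.01985883 -0.99978049 -0.00667804]
 [-0.99072221 -0.01877985 -0.13459871]
 [ 0.13444376  0.00928906 -0.99087769]] [-127.16449682  579.74420735  891.91445776]
{'clock': 0.1, 'joints': array([ 1.12838981e+00,  3.00400847e-01,  1.52147114e+00, -1.11004349e-05,
        1.32067567e+00, -6.66052437e-02]), 'qd': array([ 0.00019396, -0.00071167, -0.00336734, -0.00030427,  0.00053221,
        0.00268055]), 'effort': array([ 2.60922556e-03, -5.32640433e+01, -3.53287733e+01,  7.10062799e-02,
        2.35447695e-02, -5.40810038e-05]), 'eef_pos': array([201.77817162, 511.42472631, 204.97136804]), 'eef_rot': array([-3.14063906e+00, -5.28324626e-05,  2.76579411e+00]), 'wrist_force': array([ 0.04791855, -0.09274684, -0.27711629]), 'moment': array([-0.04236827, -0.01199837, -0.07280334]), 'finger_force': 0.0, 'finger_gap': 94.50210500703658}
```

View pics/side0.png

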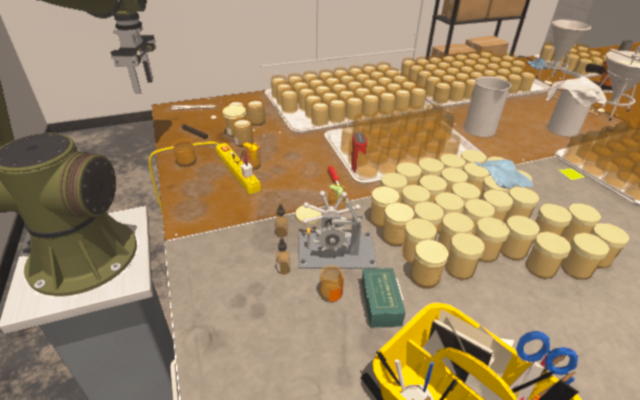

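View pics/top0.png

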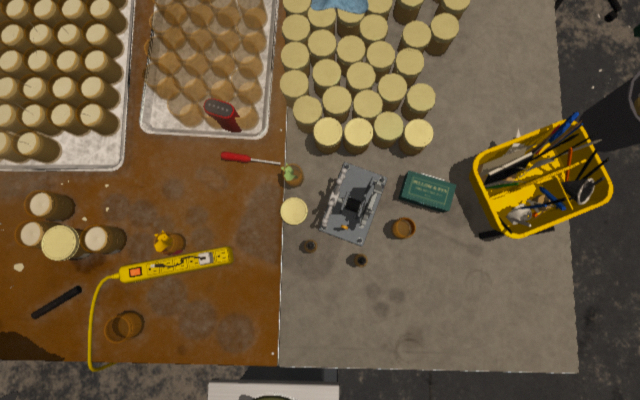

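The side view shows the feeder at about (337,240) and the top view at about (352,203). Droppers, a jar and the tin stand near it. Next I'll enlarge the crops.

```bash
python3 - <<'E'
import cv2,pickle,numpy as np
d=pickle.load(open("c0.pkl","rb"))
a=d["side"]["image"][170:310,265:415,::-1]; b=d["top"]["image"][150:260,290:420,::-1]
cv2.imwrite("pics/s1.png",cv2.resize(a,(642,600),interpolation=cv2.INTER_CUBIC))
cv2.imwrite("pics/t1.png",cv2.resize(b,(709,600),interpolation=cv2.INTER_CUBIC))
E
```

```text
(no output)
```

View pics/s1.png

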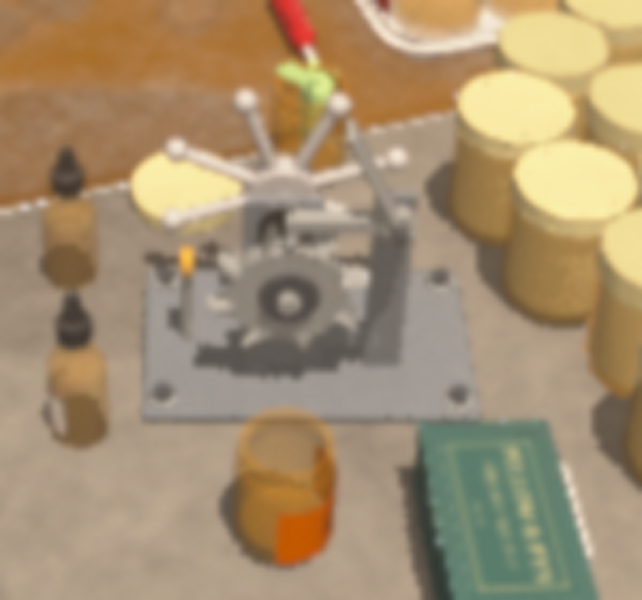

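View pics/t1.png

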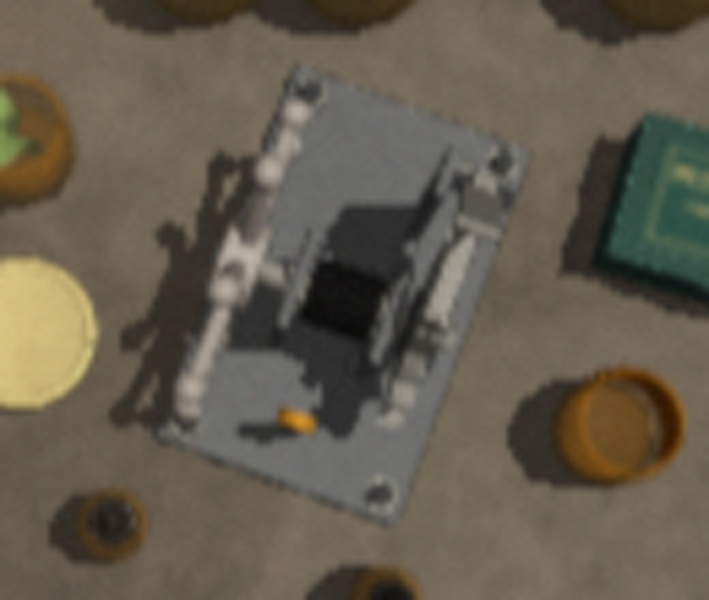

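The crops show the plate corners in the top view at about (344.5,161.9), (387.2,177.5), (319.3,229.2) and (361.5,246.3). In the side crop I can see the balls at (246,99), (340,103), (397,157), (176,148) and (172,217), the pawl down with its pivot at (400,212), and the tab tip at (352,125).

```bash
cat > h.py <<'E'
import numpy as np,pickle
C=pickle.load(open("c0.pkl","rb"))
def proj(n,X):
    c=C[n];P=np.asarray(X)@c["R"].T+c["t"];return np.c_[c["fx"]*P[:,0]/P[:,2]+c["cx"],c["fy"]*P[:,1]/P[:,2]+c["cy"]]
def ray(n,uv,z):
    c=C[n];o=-c["R"].T@c["t"];out=[]
    for u,v in uv:
        d=c["R"].T@[(u-c["cx"])/c["fx"],(v-c["cy"])/c["fy"],1];out.append(o+d*(z-o[2])/d[2])
    return np.array(out)
def top(p):return np.asarray(p)/5.4541+[290-.4,150-.4]
def side(p):return np.asarray(p)/4.2827+[265-.4,170-.4]
E
python3 - <<'E'
from h import *
from scipy.optimize import least_squares
ct=top([(297,65),(530,150),(160,432),(390,525)]); ft=np.array([(95,60,8),(95,-60,8),(-95,60,8),(-95,-60,8)],float)
cs=side([(143,418),(480,418)]); fs=np.array([(-95,-60,4),(95,-60,4)],float)
fs[:,2]=4
A=ray("top",ct,8);print(A.round(1),A.mean(0))
print(ray("side",cs,4).round(1))
w=0.0
def balls(w,ks):
    a=np.array([np.pi/8+w+k*np.pi/4 for k in ks]);return np.c_[68*np.sin(a),0*a+50,80+68*np.cos(a)]
bs=side([(246,99),(340,103),(397,157),(176,148),(172,217)]);ks=[-1,0,1,-2,-3]
pv=side([(352,125)])
def W(p,X):
    c,s=np.cos(p[2]),np.sin(p[2]);X=np.asarray(X);return np.c_[p[0]+c*X[:,0]-s*X[:,1],p[1]+s*X[:,0]+c*X[:,1],X[:,2]]
def res(p):
    return np.r_[(proj("top",W(p,ft))-ct).ravel(),(proj("side",W(p,fs))-cs).ravel(),(proj("side",W(p,balls(p[3],ks)))-bs).ravel()]
r=least_squares(res,[A[:,0].mean(),A[:,1].mean(),-0.3,0],loss="soft_l1")
print(r.x,res(r.x).round(1))
print("tab",proj("side",W(r.x,[(26,-34,191),(26,-25,191),(26,-43,191)])),pv)
np.save("pose.npy",r.x)
# bystanders
for n,uv,z in [("drop tops",[(308,244),(361,258)],104),("jar1",top([(622,425)]),70),("jar5",top([(5,140)]),81),("lid",top([(20,335)]),13),("tin",top([(650,115),(605,250)]),50),("bigjars",[(328,135),(358,135),(388,130)],100)]:
    q=ray("top",uv,z);c,s=np.cos(r.x[2]),np.sin(r.x[2]);dd=q[:,:2]-r.x[:2]
    print(n,q.round(0)[:,:2],"feeder",np.c_[c*dd[:,0]+s*dd[:,1],-s*dd[:,0]+c*dd[:,1]].round(0))
E
```

```text
[[ 700.9 -164.1    8. ]
 [ 661.8 -274.5    8. ]
 [ 525.3 -102.9    8. ]
 [ 484.5 -209.7    8. ]] [ 593.13544607 -187.83311462    8.        ]
[[ 484.4 -213.7    4. ]
 [ 662.1 -275.4    4. ]]
[ 5.89385225e+02 -1.86251385e+02 -3.24403546e-01 -1.53574809e-02] [-1.7  0.9 -0.4  0.6 -1.6  2.7  1.2  1.8 -1.8  0.2 -1.1 -0.4  2.3  0.4
  2.1 -0.9  3.1 -1.7  3.5  1.2  4.6  1.1]
tab [[351.13588514 198.5297651 ]
 [350.74584186 195.99570163]
 [351.53234202 201.10549698]] [[346.7911411  198.78719499]]
drop tops [[ 484.  -81.]
 [ 455. -201.]] feeder [[-134.   66.]
 [-123.  -57.]]
jar1 [[ 528. -304.]] feeder [[ -21. -132.]]
jar5 [[646. -34.]] feeder [[  5. 162.]]
lid [[569. -37.]] feeder [[-67. 135.]]
tin [[ 670. -322.]
 [ 608. -301.]] feeder [[ 120. -103.]
 [  54. -103.]]
bigjars [[ 741. -122.]
 [ 742. -192.]
 [ 756. -263.]] feeder [[123. 110.]
 [147.  43.]
 [182. -20.]]
```

```bash
python3 - <<'E'
from h import *
import cv2
from scipy.optimize import least_squares
p=np.load("pose.npy")
for n in("side","top"):
    im=C[n]["image"];x0,y0,x1,y1=(265,170,415,310) if n=="side" else (290,150,420,260)
    f=im.astype(int);mx=f.max(2);mn=f.min(2)
    # plate: neutral/bluish grey
    hsv=cv2.cvtColor(im,cv2.COLOR_RGB2HSV)
    m=((f[:,:,2]>=f[:,:,0]-1)&(mx>60)).astype(np.uint8)
    roi=np.zeros_like(m);roi[y0:y1,x0:x1]=1
    m=cv2.morphologyEx(m*roi,cv2.MORPH_CLOSE,np.ones((7,7),np.uint8))
    m=cv2.morphologyEx(m,cv2.MORPH_OPEN,np.ones((5,5),np.uint8))
    k,l,st,ce=cv2.connectedComponentsWithStats(m)
    i=1+st[1:,4].argmax();pts=np.argwhere(l==i)[:,::-1].astype(np.int32)
    h=cv2.convexHull(pts);print(n,st[i],"hull",cv2.approxPolyDP(h,4,True)[:,0].tolist(),"rect",cv2.boxPoints(cv2.minAreaRect(h)).round(1).tolist())
    g=((mn>165)&((mx-mn)<40)).astype(np.uint8)*roi
    k,l,st,ce=cv2.connectedComponentsWithStats(g)
    print([(tuple(ce[j].round(1)),int(st[j,4])) for j in range(1,k) if 3<st[j,4]<200])
# overlay of predicted points
E
```

```text
side [ 363  269   40   41 1381] hull [[402, 309], [367, 308], [363, 269], [392, 270]] rect [[363.0, 269.0], [402.0, 269.0], [402.0, 309.0], [363.0, 309.0]]
[((np.float64(355.4), np.float64(177.3)), 14), ((np.float64(372.9), np.float64(178.5)), 46), ((np.float64(322.0), np.float64(193.0)), 9), ((np.float64(343.5), np.float64(194.0)), 8), ((np.float64(326.7), np.float64(208.8)), 89), ((np.float64(356.2), np.float64(206.5)), 17), ((np.float64(312.4), np.float64(218.6)), 32), ((np.float64(341.0), np.float64(219.0)), 24), ((np.float64(347.7), np.float64(234.0)), 13), ((np.float64(399.5), np.float64(288.7)), 28)]
top [341 171  33  28 606] hull [[373, 175], [369, 198], [341, 195], [347, 171]] rect [[340.3999938964844, 194.89999389648438], [343.70001220703125, 169.0], [374.6000061035156, 173.0], [371.20001220703125, 198.89999389648438]]
[]
```

```bash
python3 - <<'E'
from h import *
import cv2
from scipy.optimize import least_squares
zs=[142.8,142.8,106,106,54]
bs=np.array([(322,193),(343.5,194),(356.6,206.4),(305.7,204.2),(304.8,220.3)])
Q=np.array([ray("side",[b],z)[0] for b,z in zip(bs,zs)]);print(Q.round(1))
# top: same balls predicted pixel from these points
print("top crop px",((proj("top",Q)-[289.6,149.6])*5.4541).round(0))
def W(p,X):
    c,s=np.cos(p[2]),np.sin(p[2]);X=np.asarray(X,float);return np.c_[p[0]+c*X[:,0]-s*X[:,1],p[1]+s*X[:,0]+c*X[:,1],X[:,2]]
p=[593,-188,-.345]
a=np.array([np.pi/8+k*np.pi/4 for k in(-1,0,1,-2,-3)])
B=np.c_[68*np.sin(a),0*a+50,80+68*np.cos(a)]
pl=[(sx*95,sy*60,8) for sx in(-1,1) for sy in(-1,1)]
ex=[(56,-34,128),(26,-34,191),(-3,-34,128)]
P=W(p,np.r_[B,pl,ex])
for n,(x0,y0,x1,y1) in {"side":(265,170,415,310),"top":(290,150,420,260)}.items():
    im=cv2.resize(np.ascontiguousarray(C[n]["image"][y0:y1,x0:x1,::-1]),None,fx=4.2,fy=4.2,interpolation=cv2.INTER_CUBIC)
    for u,v in proj(n,P): cv2.circle(im,(int((u-x0+.5)*4.2),int((v-y0+.5)*4.2)),3,(0,0,255),-1)
    globals()[n]=im
h=max(side.shape[0],top.shape[0])
both=np.zeros((h,side.shape[1]+top.shape[1],3),np.uint8);both[:side.shape[0],:side.shape[1]]=side;both[:top.shape[0],side.shape[1]:]=top
both=cv2.resize(both,(800,int(h*800/both.shape[1])));cv2.imwrite("pics/both.png",both)
E
```

```text
[[ 574.4 -128.4  142.8]
 [ 621.6 -148.8  142.8]
 [ 653.2 -161.3  106. ]
 [ 538.4 -112.8  106. ]
 [ 536.2 -112.2   54. ]]
top crop px [[219. 287.]
 [271. 173.]
 [299. 117.]
 [179. 384.]
 [179. 400.]]
```

View pics/both.png

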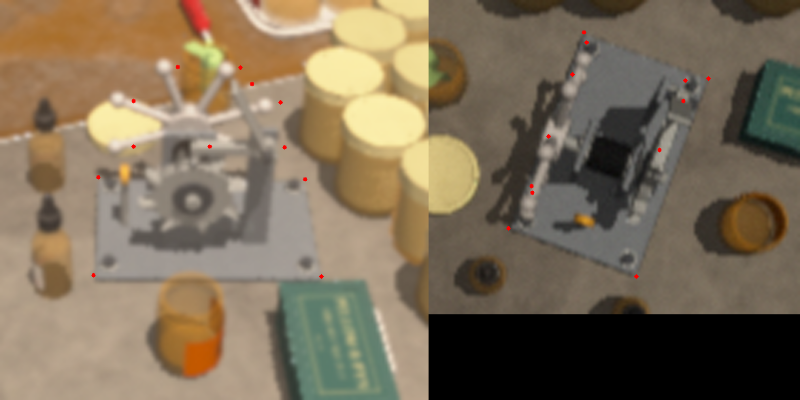

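The overlay shows the guessed pose is about 10 mm too far toward +x: the predicted balls and pivot sit to the right of the real ones in the side view. I'll fit again using the balls and pivot in both views.

```bash
python3 - <<'E'
from h import *
from scipy.optimize import least_squares
def W(p,X):
    c,s=np.cos(p[2]),np.sin(p[2]);X=np.asarray(X,float);return np.c_[p[0]+c*X[:,0]-s*X[:,1],p[1]+s*X[:,0]+c*X[:,1],X[:,2]]
def B(w,ks):
    a=np.array([np.pi/8+w+k*np.pi/4 for k in ks]);return np.c_[68*np.sin(a),0*a+50,80+68*np.cos(a)]
bs=np.array([(322,193),(343.5,194),(356.6,206.4),(305.7,204.2),(304.8,220.3)]);ks=[-1,0,1,-2,-3]
bt=top([(270,165),(300,112),(190,385)]);kt=[0,1,-2]
es=side([(352,125),(400,208)]);E=[(26,-34,191),(56,-39,128)]
ct=top([(297,65),(530,150),(160,432),(390,525)]); ft=np.array([(95,60,8),(95,-60,8),(-95,60,8),(-95,-60,8)],float)
cs=side([(143,418),(480,418)]); fs=np.array([(-95,-60,0),(95,-60,0)],float)
def groups(p):
    return dict(bs=proj("side",W(p,B(p[3],ks)))-bs,bt=proj("top",W(p,B(p[3],kt)))-bt,es=proj("side",W(p,E))-es,ct=proj("top",W(p,ft))-ct,cs=proj("side",W(p,fs))-cs)
for use in (["bs","bt","es"],["ct","cs"],["bs","bt","es","ct","cs"]):
    r=least_squares(lambda p:np.concatenate([groups(p)[k].ravel() for k in use]+[[p[3]*5]]),[585,-186,-.35,0],loss="soft_l1")
    print(use,r.x.round(3));g=groups(r.x)
    for k in g:print(k,g[k].round(1).tolist())
    if use==["bs","bt","es"]:np.save("pose.npy",r.x)
E
```

```text
['bs', 'bt', 'es'] [ 5.79206e+02 -1.84606e+02 -3.34000e-01  5.40000e-02]
bs [[0.2, -0.1], [0.4, -0.1], [0.5, 0.1], [0.3, 0.1], [0.1, 0.1]]
bt [[-0.6, 0.7], [-1.5, -0.0], [0.0, 0.1]]
es [[-0.4, 0.3], [0.2, 4.5]]
ct [[-2.0, 4.6], [-0.8, 4.7], [-2.6, 6.4], [0.1, 5.9]]
cs [[-6.3, 1.6], [-5.5, 1.6]]
['ct', 'cs'] [ 5.93795e+02 -1.86702e+02 -3.46000e-01  0.00000e+00]
bs [[5.0, -0.4], [5.2, -1.2], [6.1, -1.5], [5.8, 0.2], [6.6, 0.2]]
bt [[0.2, -4.7], [-0.2, -6.1], [0.6, -5.9]]
es [[6.0, -0.4], [6.3, 3.9]]
ct [[-0.6, -1.0], [0.3, -0.4], [-1.9, 0.2], [0.5, 0.2]]
cs [[-0.5, 0.4], [0.1, 1.1]]
['bs', 'bt', 'es', 'ct', 'cs'] [ 5.82505e+02 -1.85015e+02 -3.27000e-01  2.30000e-02]
bs [[0.6, 0.0], [0.8, -0.6], [1.4, -0.8], [1.1, 0.6], [1.5, 0.6]]
bt [[-0.8, 0.1], [-1.6, -1.2], [0.2, -0.7]]
es [[1.2, 0.1], [1.7, 4.2]]
ct [[-2.2, 3.4], [-0.9, 3.2], [-2.2, 5.3], [0.6, 4.5]]
cs [[-4.7, 1.6], [-4.1, 1.1]]
```

The shaft origin fits at world (579, -185) with yaw -0.334. The plate sits off-centre by about 14 mm toward +x. I'm shutting the fingers and moving above the pawl.

Emit:
move_arm(dp=[[23,-46,7],[23,-46,7],[23,-46,7],[23,-46,7],[23,-46,7],[23,-46,7],[23,-46,7],[23,-46,6]], rotation=[[0,0,0.042],[0,0,0],[0,0,0],[0,0,0],[0,0,0],[0,0,0],[0,0,0],[0,0,0]], hand=[0,0,0,0,0,0,0,0])

```text
clock: 1.1
eef_pos: [386.2, 142.0, 260.7]
eef_rot: [3.142, 0.0, 2.808]
wrist_force: [0.4, -0.0, -0.1]
finger_gap: 17.5
finger_force: 0.0
```

Emit:
move_arm(dp=[[23,-46,0],[23,-46,0],[23,-46,0],[23,-46,0],[23,-46,0],[23,-46,0],[23,-46,0],[23,-40,0],[0,0,0],[0,0,0]], rotation=[[0,0,0],[0,0,0],[0,0,0],[0,0,0],[0,0,0],[0,0,0],[0,0,0],[0,0,0],[0,0,0],[0,0,0]], hand=[0,0,0,0,0,0,0,0,0,0])

```text
clock: 2.35
eef_pos: [569.6, -218.0, 260.0]
eef_rot: [3.141, -0.001, 2.808]
wrist_force: [0.4, -0.1, -0.2]
finger_gap: 0.4
finger_force: 0.0
```

Emit:
move_arm(dp=[[0,0,-25],[0,0,-25],[0,0,0],[0,0,0]], rotation=[[0,0,0],[0,0,0],[0,0,0],[0,0,0]], hand=[0,0,0,0])

```text
clock: 2.85
eef_pos: [570.1, -217.9, 212.0]
eef_rot: [-3.141, 0.002, 2.808]
wrist_force: [0.6, -0.6, 0.3]
finger_gap: 0.8
finger_force: 0.0
```

```bash
cat > look.py <<'E'
import sys,cv2,numpy as np
from cell import camera
a=camera("side")["image"][130:290,250:430,::-1];b=camera("top")["image"][140:270,290:420,::-1]
a=cv2.resize(a,(450,400),interpolation=cv2.INTER_CUBIC);b=cv2.resize(b,(350,350),interpolation=cv2.INTER_CUBIC)
o=np.zeros((400,800,3),np.uint8);o[:,:450]=a;o[:350,450:]=b
cv2.imwrite(f"pics/{sys.argv[1]}.png",o)
E
python3 look.py l1
```

```text
(no output)
```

View pics/l1.png

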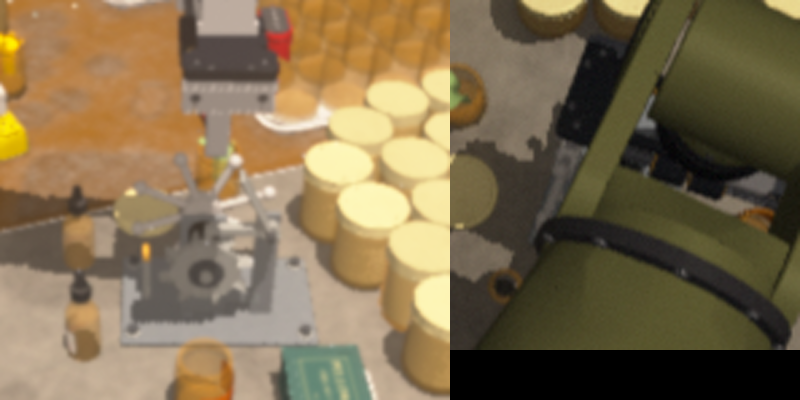

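The fingertip at (218,155) is in line and about 24 mm short of the tab tip at (247,168), as predicted. Next I lower it into the V and sweep toward +x.

Emit:
move_arm(dp=[[0,0,-16],[0,0,-16],[0,0,-16],[0,0,0],[5.7,-2,0],[5.7,-2,0],[5.7,-2,0],[5.7,-2,0],[0,0,0]], rotation=[[0,0,0],[0,0,0],[0,0,0],[0,0,0],[0,0,0],[0,0,0],[0,0,0],[0,0,0],[0,0,0]], hand=[0,0,0,0,0,0,0,0,0])

```text
clock: 4.08
eef_pos: [593.0, -226.5, 162.3]
eef_rot: [3.142, -0.0, 2.808]
wrist_force: [-0.4, -0.3, -0.5]
finger_gap: 0.3
finger_force: 0.1
```

Emit:
move_arm(dp=[[5.7,-2,0],[5.7,-2,0],[5.7,-2,0],[5.7,-2,0],[5.7,-2,0],[0,0,0]], rotation=[[0,0,0],[0,0,0],[0,0,0],[0,0,0],[0,0,0],[0,0,0]], hand=[0,0,0,0,0,0])

```text
clock: 4.82
eef_pos: [621.5, -236.5, 162.2]
eef_rot: [3.142, -0.0, 2.808]
wrist_force: [-0.5, -0.5, 0.9]
finger_gap: 0.2
finger_force: 0.0
```

Emit:
move_arm(dp=[[5.7,-1.9,0],[5.7,-1.9,0],[5.7,-1.9,0],[5.7,-1.9,0],[5.7,-1.9,0],[5.7,-1.9,0],[0,0,0],[0,0,0],[0,0,0]], rotation=[[0,0,0],[0,0,0],[0,0,0],[0,0,0],[0,0,0],[0,0,0],[0,0,0],[0,0,0],[0,0,0]], hand=[0,0,0,0,0,0,0,0,0])

```text
clock: 5.95
eef_pos: [655.3, -247.8, 162.6]
eef_rot: [-3.142, 0.0, 2.808]
wrist_force: [-0.7, -0.6, 0.4]
finger_gap: 0.4
finger_force: 0.0
```

```bash
python3 look.py l2
```

```text
(no output)
```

View pics/l2.png

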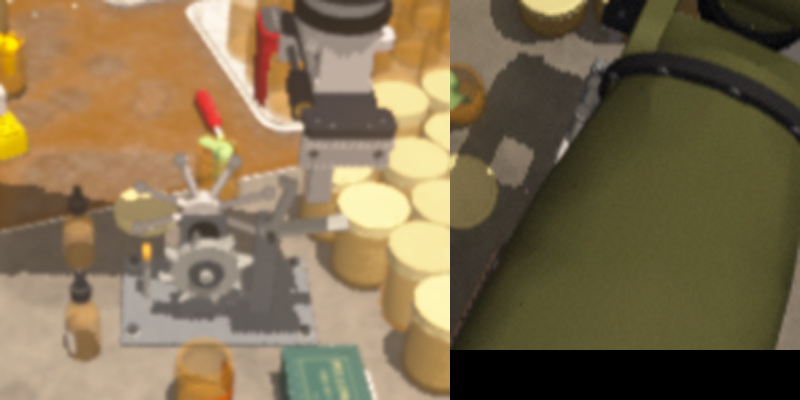

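The pawl is thrown back: its nose stands up at (288,185) and the tab lies out to the right at (340,225). Now I raise the tip and go to the star wheel's -x side.

Emit:
move_arm(dp=[[0,0,20],[0,0,40],[-28,32,0],[-28,32,0],[-28,32,0],[-28.5,33,0],[0,0,0],[0,0,0]], rotation=[[0,0,0],[0,0,0],[0,0,0],[0,0,0],[0,0,0],[0,0,0],[0,0,0],[0,0,0]], hand=[0,0,0,0,0,0,0,0])

```text
clock: 7.05
eef_pos: [543.2, -119.1, 222.8]
eef_rot: [-3.142, 0.001, 2.808]
wrist_force: [0.3, -0.9, -0.4]
finger_gap: 0.4
finger_force: 0.0
```

```bash
cat > wheel.py <<'E'
# bright ball blobs in the side view, and wheel angle by ray onto the star plane
from cell import camera
import numpy as np,cv2
p=np.load("pose.npy");c=camera("side");im=c["image"].astype(int)
mn=im.min(2);mx=im.max(2)
g=((mn>140)&(mx-mn<35)).astype(np.uint8)
R,t=c["R"],c["t"];o=-R.T@t;v=np.array([-np.sin(p[2]),np.cos(p[2]),0]);u=np.array([np.cos(p[2]),np.sin(p[2]),0])
S=np.array([p[0],p[1],80])+50*v
yy,xx=np.nonzero(g);d=(R.T@np.stack([(xx-c["cx"])/c["fx"],(yy-c["cy"])/c["fy"],np.ones(len(xx))])).T
P=o+d*(((S-o)@v)/(d@v))[:,None]-S
a=np.c_[P@u,P[:,2]];r=np.hypot(*a.T);k=(r>59)&(r<77);th=np.degrees(np.arctan2(a[:,0],a[:,1]))
h,e=np.histogram(th[k],bins=np.arange(-180,181,6))
m=np.zeros(g.shape,np.uint8);m[yy[k],xx[k]]=1
n,l,st,ce=cv2.connectedComponentsWithStats(m)
L=l[yy,xx]
for i in range(1,n):
    if st[i,4]>=4:
        q=k&(L==i);print(st[i,4],ce[i].round(1),"r",r[q].mean().round(1),"deg",th[q].mean().round(1),"w",((th[q].mean()-22.5+22.5)%45-22.5).round(1))
E
python3 wheel.py
```

```text
6 [322.  192.5] r 69.4 deg -19.4 w 3.1
4 [343.5 193.5] r 68.8 deg 24.5 w 2.0
9 [356.9 206.4] r 67.6 deg 70.3 w 2.8
7 [356.4 219.9] r 68.9 deg 107.4 w -5.1
25 [318.7 231.1] r 65.7 deg -154.0 w 3.5
5 [345.4 232.2] r 74.6 deg 147.2 w -10.3
```

Emit:
move_arm(dp=[[0,0,-30],[0,0,-30],[0,0,-25.8],[0,0,0],[5.7,-2,0],[5.7,-2,0],[5.7,-2,0],[5.7,-2,0],[0,0,0]], rotation=[[0,0,0],[0,0,0],[0,0,0],[0,0,0],[0,0,0],[0,0,0],[0,0,0],[0,0,0],[0,0,0]], hand=[0,0,0,0,0,0,0,0,0])

```text
clock: 8.22
eef_pos: [566.1, -126.9, 136.6]
eef_rot: [-3.142, 0.0, 2.808]
wrist_force: [0.2, 0.8, -0.2]
finger_gap: 0.3
finger_force: 0.0
```

Emit:
move_arm(dp=[[4.7,-1.6,0],[4.7,-1.6,0],[4.7,-1.6,0],[4.7,-1.6,0],[4.7,-1.6,0],[4.7,-1.6,0],[4.7,-1.6,0],[0,0,0],[0,0,0]], rotation=[[0,0,0],[0,0,0],[0,0,0],[0,0,0],[0,0,0],[0,0,0],[0,0,0],[0,0,0],[0,0,0]], hand=[0,0,0,0,0,0,0,0,0])

```text
clock: 9.35
eef_pos: [598.7, -138.0, 136.8]
eef_rot: [3.141, 0.001, 2.808]
wrist_force: [0.2, -0.2, -1.1]
finger_gap: 0.0
finger_force: 0.1
```

```bash
python3 wheel.py
```

```text
6 [340.5 192.7] r 68.4 deg 18.0 w -4.5
12 [355.8 203.7] r 68.0 deg 62.4 w -5.1
14 [305.1 207.6] r 66.2 deg -73.5 w -6.0
11 [356.4 219.9] r 68.9 deg 107.6 w -4.9
14 [306.8 223.4] r 67.8 deg -118.9 w -6.4
26 [344.8 230.9] r 70.0 deg 146.6 w -10.9
17 [317.4 232.4] r 71.2 deg -153.2 w 4.3
```

Emit:
move_arm(dp=[[3.4,-1.2,0],[3.4,-1.2,0],[0,0,0],[0,0,0],[0,0,0]], rotation=[[0,0,0],[0,0,0],[0,0,0],[0,0,0],[0,0,0]], hand=[0,0,0,0,0])

```text
clock: 10.02
eef_pos: [605.5, -140.4, 136.8]
eef_rot: [3.142, 0.0, 2.808]
wrist_force: [-1.0, -0.8, -1.1]
finger_gap: -0.1
finger_force: 0.4
```

```bash
python3 wheel.py
```

```text
9 [305.7 204.9] r 67.9 deg -66.1 w 1.4
12 [356.7 206. ] r 67.6 deg 69.0 w 1.5
11 [356.4 219.9] r 68.9 deg 107.6 w -4.9
16 [305.9 221.2] r 66.7 deg -112.4 w 0.1
23 [318.7 231.1] r 65.6 deg -154.2 w 3.3
15 [344.1 231.1] r 69.6 deg 148.1 w -9.4
```

The wheel has turned about one notch, with a residual near +1° against +2.6° at the start. I'm backing off, rising, and going to the +x side of the raised pawl arm.

Emit:
move_arm(dp=[[-5.7,2,0],[0,0,43],[0,0,43],[19,-36.4,0],[19,-36.4,0],[19.2,-36.4,0],[0,0,0],[0,0,0]], rotation=[[0,0,0],[0,0,0],[0,0,0],[0,0,0],[0,0,0],[0,0,0],[0,0,0],[0,0,0]], hand=[0,0,0,0,0,0,0,0])

```text
clock: 11.08
eef_pos: [656.6, -247.1, 222.6]
eef_rot: [3.141, -0.0, 2.808]
wrist_force: [0.9, 0.5, 0.0]
finger_gap: 0.4
finger_force: 0.0
```

```bash
python3 wheel.py; python3 look.py l3
```

```text
24 [318.8 231. ] r 65.4 deg -154.3 w 3.2
8 [343.2 231.5] r 69.6 deg 150.0 w -7.5
```

View pics/l3.png

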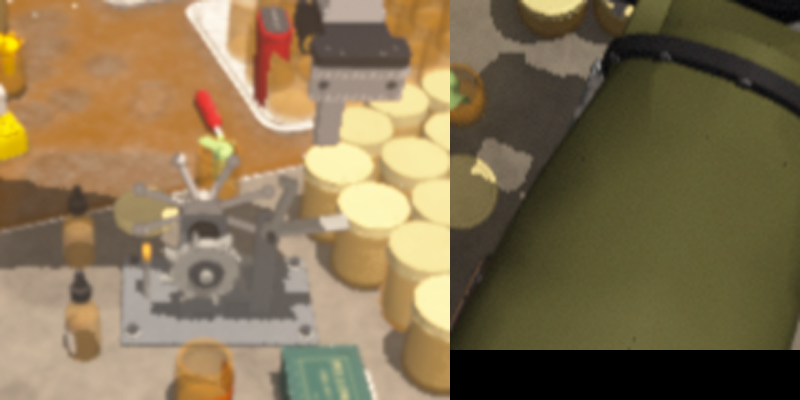

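The pawl is still thrown back, with its nose at (290,183). The wheel spokes look the same as before, one notch on, and the fingertip is clear to the right. I'm lowering it into the V and sweeping back.

Emit:
move_arm(dp=[[0,0,-30],[0,0,-29.6],[0,0,0],[-5.7,2,0],[-5.7,2,0],[-5.7,2,0],[-5.7,2,0],[-5.7,2,0],[-5.7,2,0],[0,0,0]], rotation=[[0,0,0],[0,0,0],[0,0,0],[0,0,0],[0,0,0],[0,0,0],[0,0,0],[0,0,0],[0,0,0],[0,0,0]], hand=[0,0,0,0,0,0,0,0,0,0])

```text
clock: 12.48
eef_pos: [622.3, -235.5, 163.1]
eef_rot: [3.142, -0.0, 2.808]
wrist_force: [0.7, -0.0, 0.8]
finger_gap: 0.1
finger_force: 0.1
```

Emit:
move_arm(dp=[[-5.7,2,0],[-5.7,2,0],[-5.7,2,0],[-5.7,2,0],[-5.7,2,0],[-5.7,2,0],[-5.7,2,0],[-5.7,2,0],[-5.7,2,0],[-5.7,2,0]], rotation=[[0,0,0],[0,0,0],[0,0,0],[0,0,0],[0,0,0],[0,0,0],[0,0,0],[0,0,0],[0,0,0],[0,0,0]], hand=[0,0,0,0,0,0,0,0,0,0])

```text
clock: 13.72
eef_pos: [565.3, -215.5, 163.0]
eef_rot: [3.142, -0.0, 2.808]
wrist_force: [0.6, 0.2, 0.4]
finger_gap: 0.4
finger_force: 0.0
```

Emit:
move_arm(dp=[[0,0,0],[0,0,0],[0,0,20],[0,0,40],[-15,40,20],[-15,50,0],[-15,50,0],[-15,50,0],[0,50,0],[0,0,0]], rotation=[[0,0,0],[0,0,0],[0,0,0],[0,0,0],[0,0,0],[0,0,0],[0,0,0],[0,0,0],[0,0,0],[0,0,0]], hand=[0,0,0,0,0,0,0,0,0,0])

```text
clock: 14.98
eef_pos: [505.6, 26.9, 243.3]
eef_rot: [3.141, 0.0, 2.811]
wrist_force: [-0.1, -0.5, -0.1]
finger_gap: 0.3
finger_force: 0.0
```

```bash
python3 wheel.py; python3 look.py l4
```

```text
4 [342.5 193.8] r 67.1 deg 22.9 w 0.4
4 [305.5 204.5] r 68.8 deg -65.4 w 2.1
13 [356.5 206.1] r 67.2 deg 69.1 w 1.6
5 [359.4 214.2] r 71.8 deg 91.6 w -20.9
10 [358.2 219. ] r 72.3 deg 104.2 w -8.3
10 [305.9 221.2] r 66.6 deg -112.2 w 0.3
13 [318.3 230.9] r 65.5 deg -153.1 w 4.4
4 [345.8 232.2] r 75.3 deg 146.7 w -10.8
```

View pics/l4.png

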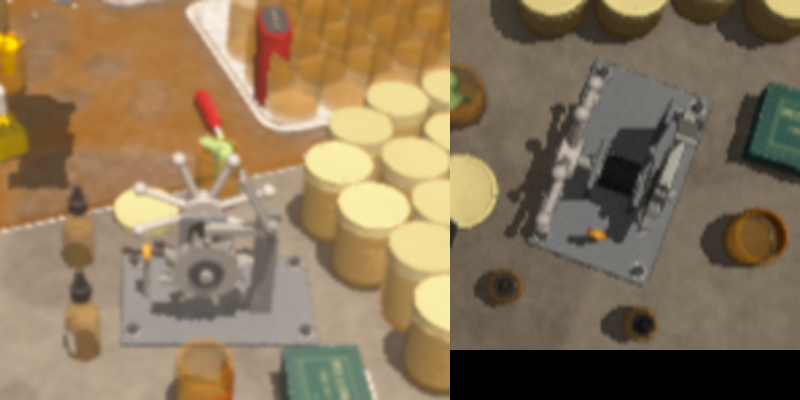

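The pawl is down with its tab tip at (248,172), the spokes are back in line, and the bystanders haven't moved. As a last check I'll compare the pawl region with the first image.

```bash
python3 - <<'E'
from h import *
import cv2
from cell import camera,manip
a=cv2.cvtColor(C["side"]["image"],cv2.COLOR_RGB2GRAY).astype(np.float32);b=cv2.cvtColor(camera("side")["image"],cv2.COLOR_RGB2GRAY).astype(np.float32)
for nm,(x0,y0,x1,y1) in dict(tab=(344,194,366,222),arm=(328,214,362,228),base=(300,240,375,270)).items():
    A,B=a[y0:y1,x0:x1],b[y0:y1,x0:x1]
    print(nm,"meandiff",np.abs(A-B).mean().round(1),"shift",np.round(cv2.phaseCorrelate(A,B)[0],2))
E
```

```text
tab meandiff 3.8 shift [-0.1  -0.27]
arm meandiff 3.1 shift [-0.1   0.37]
base meandiff 2.3 shift [0.79 0.14]
```

```bash
python3 -c "
from cell import manip
print(manip.sign_off())"
```

```text
the job is handed in; nothing more can be done
None
```

I threw the pawl back, turned the wheel one notch backward and dropped the pawl into the next notch, then handed the job in at about 15 s; the final pictures show the pawl down, the wheel within about 2° of the notch middle and the things round the feeder where they stood, but the hand-in returned no verdict.

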